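# Press the push-on cap down the tape spindle

## Task

Fit the red push-on cap over the axle of the tape stand, mouth down, and press it straight down until it meets the steel pressure plate and squeezes the spring under it firmly, so that its teeth bite and it stays down by itself. Press by feel: put about 12 N into the spring, over and above the light drag of the teeth, and never as much as 16 N. Then let go, leaving the cap straight and the other things where they stand.

Things in the scene. Friction and masses are not known exactly. Their poses are not given: they have to be found in the camera images.
- cap_centre (a point): Centre of the red push-on axle cap: a ribbed plastic cylinder, 30 mm across, 36 mm high, about 64 g, standing upright on the work surface with its open mouth down. The point lies 18 mm above the mouth; z points from mouth to closed top.
- cap_mouth (a point): Centre of the cap's mouth. Blind bore 16 mm wide, 31 mm deep. 9 mm above the mouth four sprung steel teeth leave 9 mm between their tips and spread outward and up. On the axle they drag with roughly 2 to 5 N when pushed along it (up to 8 N while passing its nose). Full drag is reached once the mouth is 15 mm below the axle's tip.
- axle_tip (a point): Top of the plain upright steel axle (12 mm across, with a round nose 6 mm high) in the middle of the tape stand, 74 mm above the work surface. The stand is fixed to the surface.
- tape_stand: The grey round foot (90 mm across, 18 mm high) of the tape stand; origin at the centre of its underside, z up along the axle. It carries a roll of beige tape (70 mm across, its top 37 mm above the surface).
- hub: White hub disc (44 mm across) on the tape roll, top 40 mm above the surface; origin at the foot's underside centre. On it, round the axle: a black spacer, a coil spring, a steel pressure plate 30 mm across (part of the hub). The plate's top is 48 to 56 mm above the surface, differs from start to start and is not measured. It yields at 4 N, then 3.5 N more per mm, solid after 4.5 mm.
- jar_petrol: Bystander: jar with a red screw lid, 63 mm wide, 55 mm high; origin at the centre of its underside.
- jar_balm: Bystander: jar with a green screw lid, 59 mm wide, 50 mm high; origin at the centre of its underside.
- ink_amber: Bystander: dark ink bottle with a blue spout cap and amber label, 29 mm wide, 86 mm high; origin at the centre of its underside.
- ink_orange: Bystander: white ink bottle with an orange label, 29 mm wide, 96 mm high; origin at the centre of its underside.
- tape_blue: Bystander: loose roll of blue tape, 66 mm wide, 16 mm high; origin at the centre of its underside.
- marker_violet: Bystander: white marker with a violet cap, lying, 135 mm long, 12 mm thick; origin at the centre of its underside.
- grip_steel: Bystander: pale ribbed grip tube, lying, 62 mm long, 21 mm thick; origin at the centre of its underside.
Not all that is in view belongs to the job. What is meant by the part that bears cap_centre is not pink, and is the smaller of those in its own colour.

How it is judged:
By the outcome, as a careful person would: the job done as asked, in the order asked, and still so for the second after the job is handed in, with the robot touching nothing.
It also fails if it takes over 42 s, if anything falls off the work surface, if the arm or the gripper's body presses on something with over 40 N, if the wrist force passes 120 N, or if a joint passes its speed limit or range.

## Robot

A 6-joint arm with a two-finger parallel gripper is mounted at the origin on a cart in front of the work surface, level with it; the furniture and walls round the work are solid. World frame = base frame: x ahead of the robot, y to its left, z up, the work surface at z = 0. Lengths are in m, angles in rad, forces in N, time in s.
With the tool pointing down it reaches from about 0.325 to 0.775 m from the base axis. Payload 5.5 kg.
Tool frame: the origin (TCP) lies at the very end of the fingers, on their centre line; the grasp point (between the pads) lies 19 mm behind it; z points along the fingers, y is the line along which they close (so a half turn about z gives the same grasp; the last joint's range is limited). The gripper opens to 88 mm and grips with 3 to 60 N. Pads are 20 mm wide; open, the fingers measure 115 mm over their backs; the gripper's body (75 mm by 178 mm) begins 61 mm behind the grasp point.
Start: joints at [1.106, 0.091, 1.231, -0, 1.82, -0.057], TCP at [0.238, 0.551, 0.19] pointing down, gripper open.
Joint ranges: [-2.87, 2.87], [-0.86, 2.18], [0.17, 2.46], [-1.51, 4.65], [0.06, 2.69], [-2.65, 2.65]. Speed limits (rad/s): [2.57, 2.57, 3.01, 3.14, 3.14, 3.14].

## Interface

Orientations are given as a rotation vector (axis times angle).
In Python, from station import sense, get_image, job_done gives the robot as it stands.
- The arm moves only by the tool drive_tool, never from a script. Its argument "deltas" is a list of rows, each a list of 5 numbers: the shift along the tool's x, y, z in mm, then the turn about the tool's z in degrees, then the finger opening in mm, from 0 to 87.8. A call has 1 to 12 rows; each row is the pose to reach, as a shift and turn from the pose commanded when the call began, along the tool's axes at that moment; what a row does not reach only later rows make up. A row lasts 1/10 s, in which the tool goes at most 50 mm and 8.59 degrees, less where a joint would pass 70% of its speed; a pose out of reach is approached as far as the arm can. A call with a gripper value outside its range is refused whole. The fingers move at their own pace and stop on an object; "squeeze" is the grip in N (left out, the last holds). Time passes only in rows, so rows that repeat a pose let the fingers close. It gives the time, the measured TCP pose, the force, the opening and the grip force at its end, in the units of the state.
- sense(): the state, without advancing time (a new reading comes with each control period).
- get_image(name): name is "side" or "top" or "wrist"; returns a dict with "frame" (400x640x3 uint8, red, green, blue), "depth" (400x640 float32, m along the optical axis (not along the pixel's ray), 0 where there is no reading), "vertical_fov" (degrees; the focal length in pixels is half the picture's height over the tangent of half this angle, whatever the lens; pixels are square), "cx", "cy" (the principal point, pixels), "pose" (4x4, takes a point from camera to world coordinates); the wrist camera has in their place "T_tool_cam" (4x4, takes a point from camera to tool coordinates, whose origin is the TCP and whose axes are the flange's). Camera axes: x right, y up, looking along -z (the intrinsics and any distortion apply to the point x, -y, -z); pixel columns grow to the right and rows downward; lengths in m; the calibration is good to about 2 mm. A picture is of the moment at which its call begins: read the wrist's pose just before it.
- job_done(): hands the job in; it is judged then, once.
The state is a dict: "clock": time; "joint_positions": joint angles; "joint_velocities": joint speeds; "effort": joint torques, N m; "eef_pos": TCP position; "tool_rot": TCP orientation; "force": force on the tool from outside, world axes, zero at the start; "moment": the same for the moment, N m; "opening": opening from 0.0 (shut) to 1.0 (fully open); "gripper_force": force on a finger pad.
Only numpy, scipy, OpenCV 4.12 (cv2) and the standard library are available. Lean on these libraries where they do the work, as an engineer would, in place of code of your own. Each camera call takes 0.05 s, during which the arm holds its last target. There are 200 camera calls.

## Working session

There is one attempt and no reset: what is moved stays moved. The work goes in short steps, Python scripts to look and compute and a tool call to move; the robot and the scene stay as the last step left them, time stands still between calls to the robot, and variables do not carry over. Pictures are saved under pics/ and viewed, at most 10 in all, crops included, and the job is handed in when it is done.

Besides the shell and the picture viewer there is one more tool, called as name(argument=value, ...), one argument or row to a line, values as JSON. drive_tool: Moves the arm, as the interface text tells. Its arguments: {"type":"object","properties":{"deltas":{"type":"array"},"squeeze":{"type":"number"}},"required":["deltas"]}

```bash
ls; mkdir -p pics; cat > h.py <<'E'
import numpy as np, cv2
from station import sense, get_image, job_done
from scipy.spatial.transform import Rotation as R
def cloud(name):
    s=sense(); im=get_image(name)
    d=im["depth"]; h,w=d.shape
    f=h/2/np.tan(np.radians(im["vertical_fov"])/2)
    v,u=np.mgrid[:h,:w]
    P=np.stack([(u-im["cx"])/f*d,-(v-im["cy"])/f*d,-d],-1)
    if "pose" in im: T=im["pose"]
    else:
        W=np.eye(4); W[:3,:3]=R.from_rotvec(s["tool_rot"]).as_matrix(); W[:3,3]=s["eef_pos"]; T=W@im["T_tool_cam"]
    T=np.array(T)
    return im,P@T[:3,:3].T+T[:3,3],d>0,s
def save(n,rgb): cv2.imwrite("pics/"+n,cv2.cvtColor(rgb,cv2.COLOR_RGB2BGR))
E
python3 - <<'E'
from h import *
for n in("top","side"):
    im,P,ok,s=cloud(n); save(n+"1.png",im["frame"]); np.savez(n+"1.npz",P=P,ok=ok,f=im["frame"])
    print({k:(v if not hasattr(v,'shape') or v.size<20 else v.shape) for k,v in im.items()})
print(s)
E
```

```text
pics
{'frame': (400, 640, 3), 'depth': (400, 640), 'vertical_fov': 51.58430959673454, 'cx': 317.55294197185265, 'cy': 205.32176638659885, 'pose': array([[ 0.01200529,  0.98240606, -0.18637114,  0.32765536],
       [-0.99987879,  0.01364216,  0.00750282, -0.05426339],
       [ 0.00991332,  0.18625847,  0.98245077,  1.30715833],
       [ 0.        ,  0.        ,  0.        ,  1.        ]])}
{'frame': (400, 640, 3), 'depth': (400, 640), 'vertical_fov': 55.310922125690325, 'cx': 323.4554851864762, 'cy': 198.73804810541472, 'pose': array([[-0.99282366,  0.07470147, -0.09338565,  0.46305957],
       [-0.1188791 , -0.53162644,  0.83859471,  0.73783619],
       [ 0.01299798,  0.84367827,  0.53669175,  0.60007981],
       [ 0.        ,  0.        ,  0.        ,  1.        ]])}
{'clock': 0.05, 'joint_positions': array([ 1.10629051e+00,  9.18648384e-02,  1.23184754e+00, -2.43583572e-05,
        1.81976356e+00, -5.66820624e-02]), 'joint_velocities': array([-9.62209834e-04,  1.26235456e-04, -1.62818396e-03,  1.04374520e-03,
       -1.48890664e-04,  4.20097512e-05]), 'effort': array([ 1.29742519e-03, -4.48203671e+01, -4.07903874e+01,  7.00810296e-02,
        2.89372233e-02, -1.40297793e-04]), 'eef_pos': array([0.23781647, 0.55049016, 0.18892499]), 'tool_rot': array([-6.36093144e-01, -3.07604883e+00,  2.86752080e-03]), 'force': array([ 0.51527634, -0.17567527,  0.00793039]), 'moment': array([-0.02320285,  0.0392297 ,  0.0468319 ]), 'gripper_force': 0.0, 'opening': 1.001021665218891}
```

View pics/top1.png

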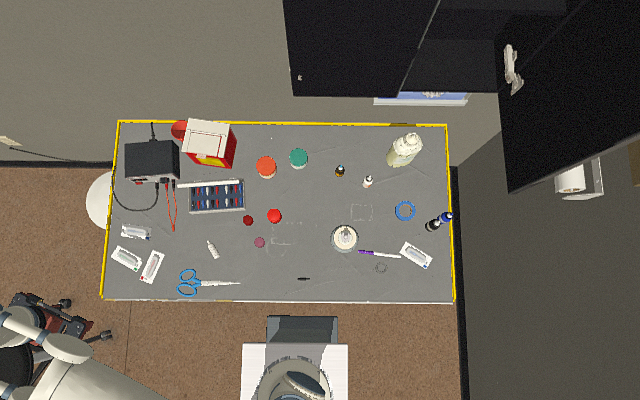

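View pics/side1.png

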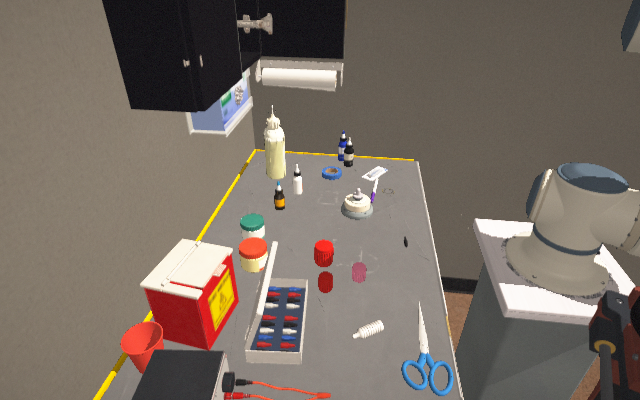

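The top view shows the tape stand at (344,238), a bright red cylinder at (274,215), a smaller dark-red one at (248,220) and a pink one at (260,242). The side view shows the same three at (324,253), (326,282) and (359,272). The smaller red one should be the cap, so I'll measure it.

```bash
python3 - <<'E'
from h import *
for n,boxes in (("top",[(274,215,14),(248,220,12),(260,242,12),(344,238,20)]),("side",[(324,253,20),(326,282,18),(359,272,18),(357,203,24)])):
    z=np.load(n+"1.npz"); P,ok,f=z["P"],z["ok"],z["f"]
    for (u,v,r) in boxes:
        sl=np.s_[v-r:v+r,u-r:u+r]; p=P[sl][ok[sl]]; c=f[sl][ok[sl]]
        q=p[p[:,2]>.006]
        if len(q)==0: continue
        zt=np.percentile(q[:,2],97); t=q[q[:,2]>zt-.006]
        print(n,(u,v),len(q),"ext",q.min(0).round(4),q.max(0).round(4),"ztop",zt.round(4),"topmid",((t.min(0)+t.max(0))/2).round(4),"w",np.ptp(t,0).round(4), "surf",np.median(p[p[:,2]<.006][:,2]).round(4))
z=np.load("top1.npz"); P=z["P"]
print(P[225:252,344,2].round(3)); print(P[238,328:362,2].round(3))
E
python3 - <<'E'
import cv2,numpy as np
a=cv2.imread("pics/top1.png")[195:265,230:370]; b=cv2.imread("pics/side1.png")[180:300,300:400]
a=cv2.resize(a,None,fx=4,fy=4,interpolation=3); b=cv2.resize(b,None,fx=2.33,fy=2.33,interpolation=3)[:280]
cv2.imwrite("pics/crop1.png",np.hstack([a[:,:560],b]))
E
```

```text
top (274, 215) 175 ext [0.5133 0.0421 0.006 ] [0.5642 0.115  0.0572] ztop 0.0538 topmid [0.5339 0.0728 0.0526] w [0.0371 0.0372 0.0093] surf -0.0005
top (248, 220) 115 ext [0.5048 0.1398 0.006 ] [0.5612 0.1936 0.0415] ztop 0.0392 topmid [0.5321 0.1596 0.0374] w [0.0503 0.0366 0.0082] surf -0.0002
top (260, 242) 94 ext [0.4264 0.0912 0.0062] [0.4865 0.1405 0.0421] ztop 0.0392 topmid [0.453  0.1159 0.0377] w [0.0284 0.0277 0.0088] surf -0.0005
top (344, 238) 663 ext [ 0.4104 -0.2085  0.006 ] [ 0.5314 -0.0861  0.0754] ztop 0.0556 topmid [ 0.4687 -0.1485  0.0625] w [0.025  0.0249 0.0258] surf 0.0002
side (324, 253) 481 ext [ 0.5003 -0.0192  0.006 ] [0.5904 0.1468 0.0559] ztop 0.0547 topmid [0.5356 0.0733 0.0523] w [0.0394 0.0423 0.0072] surf 0.0027
side (326, 282) 300 ext [0.5003 0.087  0.0061] [0.5478 0.1898 0.0408] ztop 0.0402 topmid [0.5212 0.1551 0.0377] w [0.0279 0.0292 0.0062] surf 0.0028
side (359, 272) 258 ext [0.4232 0.0506 0.006 ] [0.4711 0.1468 0.041 ] ztop 0.0401 topmid [0.453  0.1171 0.0376] w [0.0263 0.0301 0.0068] surf 0.0033
side (357, 203) 825 ext [ 0.403  -0.3247  0.006 ] [ 0.5455 -0.0968  0.0772] ztop 0.0623 topmid [ 0.4702 -0.1446  0.0668] w [0.0219 0.0129 0.0207] surf 0.0037
[0.016 0.031 0.039 0.038 0.037 0.034 0.043 0.042 0.046 0.05  0.067 0.071
 0.07  0.056 0.052 0.052 0.052 0.038 0.033 0.031 0.039 0.037 0.033 0.036
 0.027 0.016 0.017]
[-0.003  0.001  0.009  0.016  0.018  0.015  0.035  0.037  0.036  0.036
  0.038  0.04   0.04   0.052  0.054  0.051  0.056  0.065  0.069  0.052
  0.049  0.049  0.038  0.039  0.037  0.036  0.034  0.037  0.019  0.013
  0.011 -0.001  0.001 -0.002]
```

View pics/crop1.png

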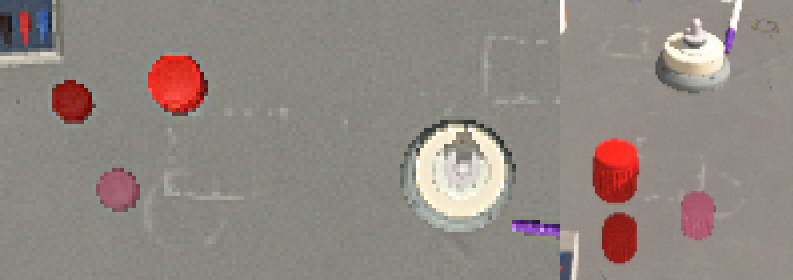

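```bash
cat >> h.py <<'E'
def delta(x,y,z,ydir=None):
    """mm shift along tool axes and turn (deg) to put TCP at x,y,z with finger line at world angle ydir (deg)"""
    s=sense(); M=R.from_rotvec(s["tool_rot"]).as_matrix()
    d=M.T@(np.array([x,y,z])-s["eef_pos"])*1e3
    a=np.degrees(np.arctan2(M[1,1],M[0,1])); t=0
    if ydir is not None: t=-((ydir-a+90)%180-90)   # tool z down: turn sign reversed
    print("delta mm",d.round(1),"turn",round(t,1),"| finger line now",round(a,1),"tilt",np.degrees(np.arccos(-M[2,2])).round(2),"q6",s["joint_positions"][5].round(2),"tcp",s["eef_pos"].round(4),"F",s["force"].round(2),"op",round(s["opening"]*87.8,1),"gf",round(s["gripper_force"],1),"t",s["clock"])
E
python3 - <<'E'
from h import *
pts=[]
for n in("top","side"):
    z=np.load(n+"1.npz"); pts.append(z["P"][z["ok"]])
p=np.vstack(pts); 
for c in([.5215,.155],[.4695,-.147]):
    d=p[:,:2]-c; r=np.hypot(*d.T); a=np.degrees(np.arctan2(d[:,1],d[:,0]))
    for lo in range(-180,180,30):
        o=[]
        for r0,r1 in((.022,.045),(.045,.07),(.07,.1)):
            m=(a>=lo)&(a<lo+30)&(r>r0)&(r<r1)&(p[:,2]<.25)
            o.append(np.percentile(p[m,2],98).round(3) if m.sum()>3 else None)
        print(lo,o)
s=sense(); print(R.from_rotvec(s["tool_rot"]).as_matrix().round(3)); print(get_image("wrist")["T_tool_cam"].round(3))
delta(.5215,.155,.19,90); delta(.5215,.155,.19,60)
E
```

```text
-180 [np.float64(0.005), np.float64(0.038), np.float64(0.04)]
-150 [np.float64(0.005), np.float64(0.038), np.float64(0.04)]
-120 [np.float64(0.005), np.float64(0.042), np.float64(0.053)]
-90 [np.float64(0.006), np.float64(0.053), np.float64(0.055)]
-60 [np.float64(0.004), np.float64(0.004), np.float64(0.005)]
-30 [np.float64(0.005), np.float64(0.004), np.float64(0.005)]
0 [np.float64(0.035), np.float64(0.034), np.float64(0.13)]
30 [np.float64(0.03), np.float64(0.035), np.float64(0.022)]
60 [np.float64(0.007), np.float64(0.01), np.float64(0.034)]
90 [np.float64(0.005), np.float64(0.005), np.float64(0.006)]
120 [np.float64(0.005), np.float64(0.005), np.float64(0.005)]
150 [np.float64(0.006), np.float64(0.005), np.float64(0.005)]
-180 [np.float64(0.042), np.float64(0.006), np.float64(0.006)]
-150 [np.float64(0.041), np.float64(0.013), np.float64(0.014)]
-120 [np.float64(0.041), np.float64(0.008), np.float64(0.014)]
-90 [np.float64(0.04), np.float64(0.01), np.float64(0.006)]
-60 [np.float64(0.04), np.float64(0.006), np.float64(0.006)]
-30 [np.float64(0.04), np.float64(0.007), np.float64(
[... 180 characters left out ...]
(0.005)]
90 [np.float64(0.04), np.float64(0.005), np.float64(0.005)]
120 [np.float64(0.041), np.float64(0.007), np.float64(0.006)]
150 [np.float64(0.041), np.float64(0.007), np.float64(0.006)]
[[-0.918  0.397 -0.001]
 [ 0.397  0.918 -0.002]
 [ 0.    -0.002 -1.   ]]
[[ 0.     0.962  0.273  0.076]
 [ 1.    -0.001  0.001  0.   ]
 [ 0.001  0.273 -0.962 -0.195]
 [ 0.     0.     0.     1.   ]]
delta mm [-417.3 -250.6   -0.5] turn -23.4 | finger line now 66.6 tilt 0.09 q6 -0.06 tcp [0.2378 0.5505 0.1891] F [ 0.03  0.05 -0.6 ] op 87.9 gf 0.0 t 0.15
delta mm [-417.3 -250.6   -0.5] turn 6.6 | finger line now 66.6 tilt 0.09 q6 -0.06 tcp [0.2378 0.5505 0.1891] F [ 0.03  0.05 -0.6 ] op 87.9 gf 0.0 t 0.15
```

drive_tool(
  deltas=[
    [-420, -250, 0, -38, 50],
    [-420, -250, 0, -38, 50],
    [-420, -250, 0, -38, 50],
    [-420, -250, 0, -38, 50],
    [-420, -250, 0, -38, 50],
    [-420, -250, 0, -38, 50],
    [-420, -250, 0, -38, 50],
    [-420, -250, 0, -38, 50],
    [-420, -250, 0, -38, 50],
    [-420, -250, 0, -38, 50],
    [-420, -250, 0, -38, 50],
    [-420, -250, 0, -38, 50],
  ],
)

```text
clock: 1.35
eef_pos: [0.5245, 0.1538, 0.1894]
tool_rot: [0.396, -3.115, -0.0]
force: [0.2, 0.3, 0.3]
opening: 0.57
gripper_force: 0.0
```

```bash
cat >> h.py <<'E'
def mask_centre(P,ok,f,c0,rad,zlo,zhi,red=True):
    m=ok&(np.hypot(P[...,0]-c0[0],P[...,1]-c0[1])<rad)&(P[...,2]>zlo)&(P[...,2]<zhi)
    if red: m&=(f[...,0].astype(int)>1.6*f[...,1])
    q=P[m]; ct,r=cv2.minEnclosingCircle(q[:,:2].astype(np.float32))
    return len(q),np.round(ct,4),round(r,4),np.median(q,0).round(4),((np.percentile(q,1,0)+np.percentile(q,99,0))/2).round(4)
E
python3 - <<'E'
from h import *
im,P,ok,s=cloud("wrist"); save("w1.png",im["frame"])
print(s["eef_pos"],s["clock"])
print(mask_centre(P,ok,im["frame"],[.5215,.155],.03,.031,.045))
delta(.5215,.155,.19,105)
E
```

```text
[0.52453283 0.15379154 0.18936403] 1.35
(535, array([0.5205, 0.155 ]), 0.0152, array([0.5199, 0.1546, 0.0372]), array([0.5205, 0.1548, 0.0354]))
delta mm [ 2.5  0.7 -0.4] turn -0.4 | finger line now 104.6 tilt 0.06 q6 -1.6 tcp [0.5241 0.1549 0.1896] F [-0.2  -0.19  0.26] op 49.7 gf 0.0 t 1.4
```

View pics/w1.png

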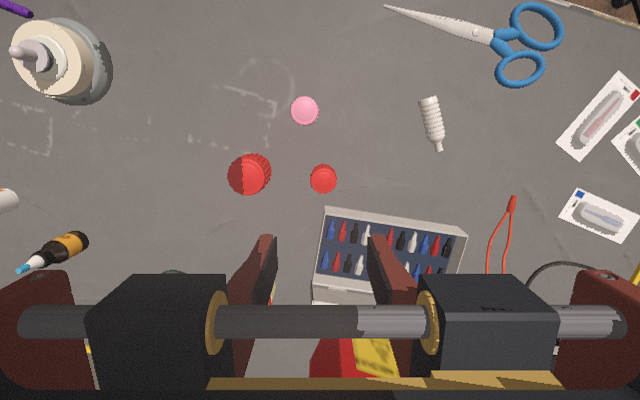

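The wrist view shows the target cap at (323,179) and its larger red double at (249,174), with nothing under the fingers. I'm descending to grasp.

drive_tool(
  deltas=[
    [3.5, 1, 40, 0, 50],
    [3.5, 1, 80, 0, 50],
    [3.5, 1, 120, 0, 50],
    [3.5, 1, 150, 0, 50],
    [3.5, 1, 170, 0, 50],
    [3.5, 1, 178, 0, 50],
    [3.5, 1, 184, 0, 50],
    [3.5, 1, 184, 0, 50],
    [3.5, 1, 184, 0, 50],
  ],
)

```text
clock: 2.3
eef_pos: [0.5214, 0.1554, 0.0075]
tool_rot: [-0.401, 3.114, 0.0]
force: [-0.1, 0.2, 0.0]
opening: 0.573
gripper_force: 0.0
```

```bash
python3 - <<'E'
from h import *
im,P,ok,s=cloud("wrist")
print(mask_centre(P,ok,im["frame"],[.5205,.155],.03,.031,.045))
im,P,ok,s=cloud("side")
print(mask_centre(P,ok,im["frame"],[.5205,.155],.03,.031,.045))
delta(.5205,.155,.0045,105)
E
```

```text
(2006, array([0.5194, 0.1475]), 0.0225, array([0.5188, 0.1548, 0.0371]), array([0.5201, 0.1548, 0.0351]))
(26, array([0.5321, 0.1599]), 0.009, array([0.5314, 0.16  , 0.0376]), array([0.5322, 0.1597, 0.0359]))
delta mm [1.1 0.1 3. ] turn -0.4 | finger line now 104.6 tilt 0.13 q6 -1.6 tcp [0.5216 0.1551 0.0075] F [ 0.05 -0.04  0.94] op 50.0 gf 0.0 t 2.4
```

drive_tool(
  deltas=[
    [1.2, 0, 3, 0, 50],
    [1.2, 0, 3, 0, 50],
    [1.2, 0, 3, 0, 35],
    [1.2, 0, 3, 0, 31],
    [1.2, 0, 3, 0, 25],
    [1.2, 0, 3, 0, 25],
    [1.2, 0, 3, 0, 25],
    [1.2, 0, 3, 0, 25],
  ],
  squeeze=50,
)

```text
clock: 3.2
eef_pos: [0.5199, 0.1546, 0.0036]
tool_rot: [-0.4, 3.115, 0.0]
force: [-1.7, -0.8, 4.3]
opening: 0.282
gripper_force: 2.2
```

```bash
python3 - <<'E'
from h import *
im,P,ok,s=cloud("wrist")
print(mask_centre(P,ok,im["frame"],[.5205,.155],.03,.031,.045))
print(mask_centre(P,ok,im["frame"],[.5205,.155],.017,.031,.045))
delta(.5205,.155,.0045,105)
E
```

```text
(2112, array([0.5135, 0.1538]), 0.0219, array([0.5176, 0.156 , 0.0382]), array([0.5181, 0.1523, 0.0378]))
(1965, array([0.5197, 0.1571]), 0.0154, array([0.5185, 0.1559, 0.0381]), array([0.5195, 0.1558, 0.0358]))
delta mm [-0.6  0.3 -0.8] turn -0.4 | finger line now 104.6 tilt 0.06 q6 -1.6 tcp [0.5199 0.1546 0.0037] F [-0.03  0.22  4.53] op 25.0 gf 2.4 t 3.25
```

drive_tool(
  deltas=[
    [0, 0, 0, 0, 22],
    [0, 0, 0, 0, 20],
    [0, 0, 0, 0, 20],
  ],
)

```text
clock: 3.55
eef_pos: [0.5206, 0.1539, 0.0041]
tool_rot: [-0.399, 3.114, -0.002]
force: [0.2, -2.6, 6.0]
opening: 0.228
gripper_force: 4.5
```

```bash
python3 - <<'E'
from h import *
im,P,ok,s=cloud("wrist")
delta(.5205,.155,.0045,105)
f=im["frame"]; save("w2.png",np.vstack([f]))
E
```

```text
delta mm [-0.2  1.1 -0.3] turn -0.4 | finger line now 104.6 tilt 0.15 q6 -1.6 tcp [0.5206 0.1539 0.0042] F [ 0.44 -2.92  7.04] op 20.5 gf 4.6 t 3.6
```

View pics/w2.png

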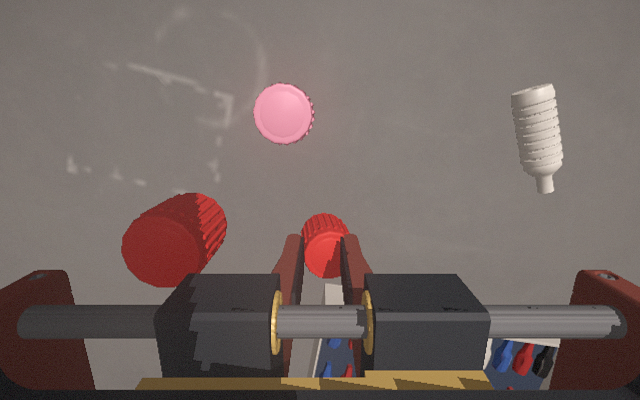

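```bash
python3 - <<'E'
from h import *
im,P,ok,s=cloud("wrist"); f=im["frame"].astype(int)
M=R.from_rotvec(s["tool_rot"]).as_matrix(); T=np.array(im["T_tool_cam"])
fl=200/np.tan(np.radians(im["vertical_fov"])/2)
for q in([0,0,0],[10,10,0],[10,-10,0],[-10,10,0],[10,10,-19],[10,-10,-19],[0,0,-30]):
    c=np.linalg.inv(T)@np.r_[np.array(q)/1e3,1]; print(q,(im["cx"]-fl*c[0]/c[2]).round(0),(im["cy"]+fl*c[1]/c[2]).round(0))
Q=(P-s["eef_pos"])@M*1e3   # tool coords mm
for (u,v) in((326,254),(326,240),(326,270),(308,254),(344,254),(326,222),(292,240),(354,240),(285,260),(362,260)): print((u,v),Q[v,u].round(1),P[v,u].round(4),f[v,u])
m=(f[...,0]>1.6*f[...,1])&ok&(abs(Q[...,1])<20)&(abs(Q[...,0])<40)&(Q[...,2]<0)
q=Q[m]; print(len(q),np.percentile(q,[1,50,99],axis=0).round(1))
E
```

```text
[0, 0, 0] 321.0 233.0
[10, 10, 0] 336.0 218.0
[10, -10, 0] 305.0 218.0
[-10, 10, 0] 335.0 247.0
[10, 10, -19] 337.0 228.0
[10, -10, -19] 304.0 228.0
[0, 0, -30] 320.0 252.0
(326, 254) [  0.9   3.2 -35.1] [0.5188 0.1568 0.0392] [216  69  63]
(326, 240) [  8.6   3.2 -33.5] [0.5114 0.1549 0.0376] [233  83  77]
(326, 270) [ -9.1   3.2 -34.7] [0.5285 0.1594 0.0389] [127  36  31]
(308, 254) [  0.8  -6.8 -34.9] [0.5214 0.1472 0.0391] [215  68  64]
(344, 254) [ 10.7  11.6 -56.1] [0.5071 0.1625 0.0602] [72 59 58]
(326, 222) [ 14.6   3.3 -20.6] [0.5055 0.1535 0.0247] [176  65  58]
(292, 240) [ 12.6 -14.6 -43.2] [0.5119 0.1366 0.0474] [123  70  61]
(354, 240) [ 12.4  17.7 -42.5] [0.504  0.1679 0.0466] [125  69  61]
(285, 260) [ 12.  -15.8 -65.3] [0.5128 0.1357 0.0695] [128  74  67]
(362, 260) [ 12.4  19.  -66.1] [0.5036 0.1692 0.0702] [126  74  68]
4335 [[ -12.7  -17.8 -114.5]
 [  11.9    1.5  -35.7]
 [  14.3   19.2   -3.7]]
```

drive_tool(
  deltas=[
    [0, 0, -0.5, 0, 14],
    [0, 0, -0.5, 0, 8],
    [0, 0, -0.5, 0, 4],
    [0, 0, -0.5, 0, 0],
    [0, 0, -0.5, 0, 0],
    [0, 0, -0.5, 0, 0],
  ],
  squeeze=50,
)

```text
clock: 4.25
eef_pos: [0.5221, 0.1532, 0.0063]
tool_rot: [-0.398, 3.11, -0.004]
force: [2.3, -6.1, 11.1]
opening: 0.006
gripper_force: 5.9
```

```bash
cat >> h.py <<'E'
def capintool(view="wrist"):
    im,P,ok,s=cloud(view); f=im["frame"].astype(int)
    M=R.from_rotvec(s["tool_rot"]).as_matrix(); Q=(P-s["eef_pos"])@M*1e3
    m=(f[...,0]>2*f[...,1])&ok&(abs(Q[...,1])<25)&(abs(Q[...,0])<25)&(Q[...,2]<10)&(Q[...,2]>-45)
    q=Q[m]; print(view,"cap in tool",len(q),np.percentile(q,[1,50,99],axis=0).round(1).tolist())
    t=q[q[:,2]<np.percentile(q[:,2],10)+5]
    A=np.c_[t[:,:2],np.ones(len(t))]; k=np.linalg.lstsq(A,t[:,2],rcond=None)[0]
    print(" top ext",np.percentile(t,[2,98],axis=0).round(1).tolist(),"top z",np.median(t[:,2]).round(1),"slope",k[:2].round(3))
    return im,s
E
python3 - <<'E'
from h import *
im,s=capintool(); capintool("side"); capintool("top")
delta(.5205,.155,.0045,105)
save("w3.png",im["frame"][180:320,220:430].repeat(3,0).repeat(3,1))
E
```

```text
wrist cap in tool 1559 [[-10.0, -6.5, -33.5], [10.2, 13.2, -29.8], [15.2, 23.7, -0.5]]
 top ext [[-10.0, 1.0, -33.5], [14.1, 23.4, -28.1]] top z -31.1 slope [0.055 0.111]
side cap in tool 242 [[-16.3, 6.5, -38.8], [-2.4, 18.1, -25.8], [12.8, 24.4, 2.2]]
 top ext [[-14.1, 6.4, -39.4], [11.7, 23.6, -29.4]] top z -32.5 slope [-0.005  0.243]Traceback (most recent call last):
  File "<stdin>", line 2, in <module>
  File "h.py", line 32, in capintool
    q=Q[m]; print(view,"cap in tool",len(q),np.percentile(q,[1,50,99],axis=0).round(1).tolist())
                                            ~~~~~~~~~~~~~^^^^^^^^^^^^^^^^^^^^
    return _quantile_unchecked(
        a, q, axis, out, overwrite_input, method, keepdims, weights)
    return _ureduce(a,
                    func=_quantile_ureduce_func,
    ...<5 lines>...
                    overwrite_input=overwrite_input,
                    method=method)
    r = func(a, **kwargs)
    result = _quantile(arr,
                       quantiles=q,
    ...<2 lines>...
                       out=out,
                       weights=wgt)
    slices_having_nans = np.isnan(arr[-1, ...])
                                  ~~~^^^^^^^^^
IndexError: index -1 is out of bounds for axis 0 with size 0
```

```bash
python3 - <<'E'
from h import *
im=get_image("wrist"); a=im["frame"][180:320,240:410].repeat(3,0).repeat(3,1)[:,:,:]
im=get_image("side"); b=im["frame"][215:315,275:375].repeat(3,0).repeat(3,1)
b=np.pad(b,((0,420-300),(0,0),(0,0)))
save("w3.png",np.hstack([a[:,:490],b]))
delta(.5205,.155,.0045,105)
E
```

```text
delta mm [1.1 2.2 1.7] turn -0.4 | finger line now 104.6 tilt 0.36 q6 -1.6 tcp [0.5221 0.1531 0.0062] F [ 1.64 -4.74 11.28] op 0.5 gf 5.9 t 4.5
```

View pics/w3.png

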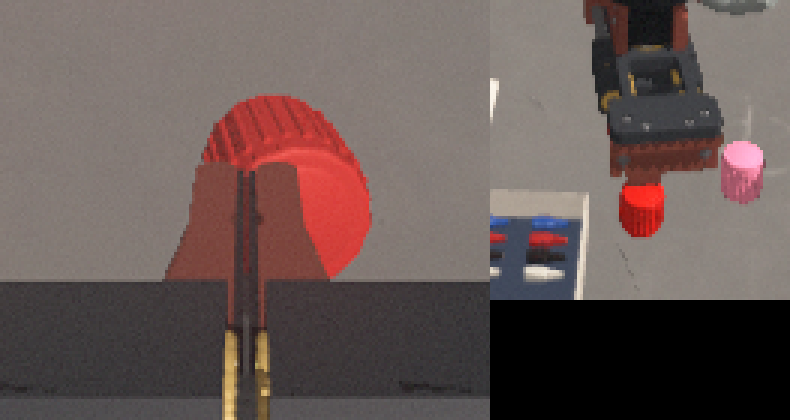

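```bash
python3 - <<'E'
from h import *
im,P,ok,s=cloud("wrist"); f=im["frame"].astype(int)
M=R.from_rotvec(s["tool_rot"]).as_matrix(); Q=(P-s["eef_pos"])@M*1e3
for u in(312,322,335,350):
    for v in (215,225,230,234,236,240,250,260,270): print((u,v),Q[v,u].round(1),f[v,u])
im,P,ok,s=cloud("side"); f=im["frame"].astype(int); Q=(P-s["eef_pos"])@M*1e3
for v in range(255,296,3): print(v,Q[v,325].round(1),f[v,325])
E
```

```text
(312, 215) [10.9 -5.7  4.1] [133 124 119]
(312, 225) [ 7.5 -5.4 -6.1] [128  48  47]
(312, 230) [  6.7  -5.2 -12.9] [130  55  51]
(312, 234) [ 11.9  -4.6 -33. ] [122  74  64]
(312, 236) [ 12.3  -4.4 -37. ] [124  73  65]
(312, 240) [ 12.1  -4.3 -41.9] [123  72  68]
(312, 250) [ 12.3  -3.9 -55. ] [126  73  68]
(312, 260) [ 12.2  -3.5 -65.7] [126  72  66]
(312, 270) [ 12.4  -3.2 -75.6] [122  68  61]
(322, 215) [13.9  1.  -5. ] [136  46  44]
(322, 225) [ 12.8   1.  -20.7] [181  54  53]
(322, 230) [ 12.    1.  -26.9] [212  69  63]
(322, 234) [ 11.    1.  -30.5] [166  53  48]
(322, 236) [ 11.    1.  -33.6] [173  58  55]
(322, 240) [ 10.9   1.  -39. ] [102  49  49]
(322, 250) [ 10.8   1.  -51.6] [98 45 46]
(322, 260) [ 10.8   1.  -62.8] [100  50  47]
(322, 270) [  6.5   1.  -64.4] [89 43 41]
(335, 215) [14.6  9.1 -7.2] [146  53  50]
(335, 225) [ 14.4   8.4 -25.2] [208  67  62]
(335, 230) [ 13.6   8.2 -31.2] [230  84  79]
(335, 234) [ 12.2   8.1 -33.7] [141  74  66]
(335, 236) [ 12.   8. -36.] [124  71  62]
(335, 240) [ 12.2   7.8 -42.3] [125  70  64]
(335, 250) [ 12.    7.3 -54.3] [126  70  
[... 324 characters left out ...]
0) [  7.8  16.6 -31.6] [222  71  62]
(350, 250) [  1.9  16.7 -32. ] [218  71  66]
(350, 260) [ -4.5  16.9 -31.5] [210  58  54]
(350, 270) [-11.1  17.1 -30.9] [215  65  60]
255 [ -14.4   80.3 -156.9] [62 63 65]
258 [ -15.6   89.  -157.8] [63 64 68]
261 [ -15.3   88.  -150.1] [47 50 51]
264 [ -14.9   86.4 -141.7] [81 42 36]
267 [ -13.9   80.8 -129.4] [85 45 41]
270 [ -13.7   80.9 -122.4] [84 44 38]
273 [ -1.7   6.6 -43.3] [107  55  46]
276 [ -1.9   9.  -37.3] [108  50  43]
279 [ -2.4  13.1 -32.9] [251  45  35]
282 [ -3.5  21.1 -32.4] [252  47  37]
285 [ -93.2  578.7 -595.4] [174  31  26]
288 [ -3.4  23.  -17.2] [165  26  23]
291 [-3.2 22.4 -7.9] [185  28  23]
294 [-2.5 19.4  4.1] [142 118 113]
```

The depth shows the fingers ending about 33 mm short of the reported TCP. They came down on the cap's top instead of beside it. I'll lift off and measure the real fingertips.

drive_tool(
  deltas=[
    [0, 0, -5, 0, 0],
    [0, 0, -20, 0, 0],
    [0, 0, -50, 0, 20],
    [0, 0, -80, 0, 50],
    [0, 0, -80, 0, 50],
    [0, 0, -80, 0, 50],
    [0, 0, -80, 0, 50],
    [0, 0, -80, 0, 50],
    [0, 0, -80, 0, 50],
    [0, 0, -80, 0, 50],
  ],
)

```text
clock: 5.6
eef_pos: [0.5192, 0.1545, 0.0828]
tool_rot: [0.4, -3.115, 0.0]
force: [-0.0, 0.2, -0.0]
opening: 0.569
gripper_force: 0.0
```

```bash
python3 - <<'E'
from h import *
im,P,ok,s=cloud("wrist"); f=im["frame"]; save("w4.png",f)
M=R.from_rotvec(s["tool_rot"]).as_matrix(); Q=(P-s["eef_pos"])@M*1e3
# deepest near-field (finger) points
m=ok&(Q[...,2]<0)&(abs(Q[...,1])<60)&(P[...,2]>.05)&(abs(Q[...,0])<25)
for sgn in(-1,1):
    q=Q[m&(np.sign(Q[...,1])==sgn)]; print(sgn,len(q),"z max",np.percentile(q[:,2],[50,95,99,99.8]).round(1)); t=q[q[:,2]>np.percentile(q[:,2],98)]; print(t.min(0).round(1),t.max(0).round(1))
r=P[...,2]; print(mask_centre(P,ok,f,[.52,.157],.03,.031,.045))
print(mask_centre(P,ok,f,[.52,.157],.03,.003,.045))
im,P,ok,s=cloud("side"); print(mask_centre(P,ok,im["frame"],[.52,.157],.03,.031,.045))
delta(.5205,.155,.0045,105)
E
```

```text
-1 13186 z max [-137.4  -58.9  -39.9  -34.9]
[ -9.3 -33.  -45.5] [ 12.9 -24.1 -32.5]
1 13566 z max [-137.9  -59.9  -39.8  -34.8]
[ -9.   25.5 -45.6] [ 13.1  34.6 -32.5]
(1024, array([0.5203, 0.1568]), 0.0154, array([0.5194, 0.1565, 0.0372]), array([0.5205, 0.1567, 0.0353]))
(1285, array([0.5202, 0.157 ]), 0.0157, array([0.517 , 0.156 , 0.0368]), array([0.5199, 0.1565, 0.0229]))
(146, array([0.5213, 0.1578]), 0.0154, array([0.5208, 0.1612, 0.0381]), array([0.5209, 0.1576, 0.0362]))
delta mm [-1.2  0.2 78.7] turn -0.4 | finger line now 104.6 tilt 0.04 q6 -1.6 tcp [0.5194 0.1545 0.0832] F [ 0.9   0.05 -0.68] op 49.8 gf 0.0 t 5.7
```

View pics/w4.png

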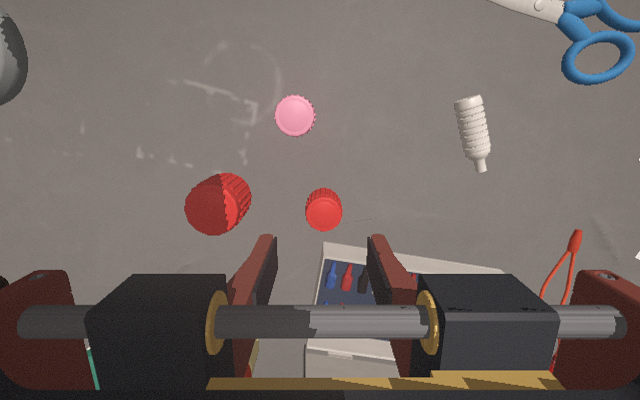

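Confirmed: the fingertips are at tool z ≈ −33 mm, and the cap stands upright again at (323,210). Going 33 mm deeper brings the gripper body down to about 55 mm, so I'll check which finger angle clears the taller objects.

```bash
python3 - <<'E'
from h import *
p=np.vstack([np.load(n+"1.npz")["P"][np.load(n+"1.npz")["ok"]] for n in("top","side")])
c=np.array([.5203,.1567]); d=p[:,:2]-c; r=np.hypot(*d.T)
m=(p[:,2]>.045)&(p[:,2]<.25)&(r<.14)&(r>.02); d=d[m];zz=p[m,2]
from scipy.spatial import cKDTree
k=cKDTree(p[m]); nn=np.array([len(x) for x in k.query_ball_point(p[m],.012)]); d=d[nn>3];zz=zz[nn>3]
print(len(d))
for a in range(90,270,10):
    t=np.radians(a); al=abs(d@[np.cos(t),np.sin(t)]); pe=abs(d@[-np.sin(t),np.cos(t)])
    cl=np.maximum(al-.089,pe-.0375); i=cl.argmin(); print(a,(cl[i]*1e3).round(0),(d[i]*1e3).round(0),zz[i].round(3), "over60:",(cl[zz>.062].min()*1e3).round(0))
# gripper body underside from wrist cam
im,P,ok,s=cloud("wrist"); M=R.from_rotvec(s["tool_rot"]).as_matrix(); Q=(P-s["eef_pos"])@M*1e3
q=Q[ok&(Q[...,2]<-40)]; 
for y0 in range(-110,110,20):
    t=q[(q[:,1]>=y0)&(q[:,1]<y0+20)]; 
    if len(t)>5: print(y0,len(t),np.percentile(t[:,2],99).round(0), t[:,0].max().round(0))
E
```

```text
779
90 -26.0 [ 11. -62.] 0.049 over60: 49.0
100 -26.0 [ 11. -62.] 0.049 over60: 58.0
110 -27.0 [ 11. -62.] 0.049 over60: 57.0
120 -22.0 [ 18. -61.] 0.047 over60: 52.0
130 -16.0 [ 27. -66.] 0.05 over60: 44.0
140 -5.0 [ 27. -66.] 0.05 over60: 34.0
150 6.0 [ 27. -66.] 0.05 over60: 22.0
160 7.0 [100.  11.] 0.129 over60: 7.0
170 0.0 [94. 21.] 0.13 over60: 0.0
180 4.0 [93. 42.] 0.128 over60: 4.0
190 7.0 [95. 14.] 0.125 over60: 7.0
200 5.0 [95. 14.] 0.125 over60: 5.0
210 0.0 [95. 14.] 0.125 over60: 0.0
220 2.0 [95. 29.] 0.125 over60: 2.0
230 6.0 [92. 46.] 0.129 over60: 6.0
240 -3.0 [  1. -68.] 0.051 over60: 11.0
250 -15.0 [ -3. -75.] 0.052 over60: 19.0
260 -22.0 [  3. -68.] 0.048 over60: 31.0
-90 7378 -114.0 35.0
-70 2900 -125.0 34.0
-50 11848 -63.0 36.0
-30 10551 -46.0 35.0
-10 4963 -126.0 31.0
10 9892 -46.0 35.0
30 12164 -57.0 36.0
50 3504 -121.0 35.0
70 7152 -114.0 35.0
```

The body underside is also about 81 mm behind the real tips, as specified. So the reported TCP is simply about 33.5 mm too low, and the body will clear the neighbours at this angle. Descending properly now.

drive_tool(
  deltas=[
    [-3, 1.5, 30, 0, 50],
    [-3, 1.5, 60, 0, 50],
    [-3, 1.5, 85, 0, 50],
    [-3, 1.5, 98, 0, 50],
    [-3, 1.5, 104, 0, 50],
    [-3, 1.5, 107, 0, 50],
    [-3, 1.5, 107, 0, 50],
    [-3, 1.5, 107, 0, 50],
  ],
)

```text
clock: 6.55
eef_pos: [0.523, 0.1569, -0.0221]
tool_rot: [-0.4, 3.114, 0.0]
force: [0.2, -0.6, -0.6]
opening: 0.571
gripper_force: 0.0
```

```bash
python3 - <<'E'
from h import *
im,s=capintool(); delta(.5203,.1567,-.0275,105)
im,P,ok,s=cloud("wrist"); print(mask_centre(P,ok,im["frame"],[.5203,.1567],.018,.031,.045))
E
```

```text
wrist cap in tool 588 [[7.7, -13.2, -44.9], [15.1, 1.0, -36.7], [17.7, 15.1, -25.2]]
 top ext [[7.9, -13.2, -44.9], [17.6, 14.8, -38.6]] top z -41.6 slope [ 0.042 -0.004]
delta mm [2.7 0.4 5.4] turn -0.4 | finger line now 104.6 tilt 0.13 q6 -1.6 tcp [ 0.523   0.1569 -0.0221] F [-0.49 -0.69  0.78] op 49.7 gf 0.0 t 6.6
(2803, array([0.5206, 0.1566]), 0.0156, array([0.5186, 0.1565, 0.0371]), array([0.5202, 0.1567, 0.0351]))
```

drive_tool(
  deltas=[
    [0, 0, 4.5, 0, 50],
    [0, 0, 4.5, 0, 40],
    [0, 0, 4.5, 0, 30],
    [0, 0, 4.5, 0, 24],
    [0, 0, 4.5, 0, 20],
    [0, 0, 4.5, 0, 20],
    [0, 0, 4.5, 0, 20],
    [0, 0, 4.5, 0, 20],
  ],
  squeeze=50,
)

```text
clock: 7.45
eef_pos: [0.5221, 0.1567, -0.028]
tool_rot: [0.4, -3.116, 0.0]
force: [-0.2, -0.3, -0.0]
opening: 0.33
gripper_force: 50.0
```

```bash
python3 - <<'E'
from h import *
im,s=capintool(); delta(.5203,.1567,-.0275,105)
E
```

```text
wrist cap in tool 429 [[7.1, -13.4, -44.9], [14.3, 1.0, -39.0], [16.8, 15.1, -30.6]]
 top ext [[7.1, -13.2, -44.9], [16.6, 14.8, -39.0]] top z -42.0 slope [ 0.016 -0.01 ]
delta mm [ 1.7  0.4 -0.5] turn -0.4 | finger line now 104.6 tilt 0.01 q6 -1.6 tcp [ 0.5221  0.1567 -0.028 ] F [ 0.26  0.68 -0.72] op 28.8 gf 50.0 t 7.5
```

The cap is gripped at 28.8 mm opening and 50 N. Lifting and moving to just beyond the stand.

drive_tool(
  deltas=[
    [0, 0, -20, 0, 20],
    [0, 0, -60, 0, 20],
    [0, 0, -98, 0, 20],
    [20, -70, -98, 3, 20],
    [34, -120, -98, 8, 20],
    [48, -170, -98, 12, 20],
    [62, -220, -98, 15, 20],
    [74, -260, -98, 15, 20],
    [83, -292, -98, 15, 20],
    [83, -292, -98, 15, 20],
    [83, -292, -98, 15, 20],
    [83, -292, -98, 15, 20],
  ],
)

```text
clock: 8.7
eef_pos: [0.5156, -0.1458, 0.0699]
tool_rot: [-0.009, -3.141, -0.001]
force: [-0.2, -0.0, 0.6]
opening: 0.325
gripper_force: 50.0
```

```bash
python3 - <<'E'
from h import *
im,s=capintool(); delta(.515,-.147,.07,90)
im,P,ok,s=cloud("wrist"); save("w5.png",im["frame"]); np.savez("w5.npz",P=P,ok=ok,f=im["frame"])
for n in("wrist","side","top"):
    im,P,ok,s=cloud(n); rr=np.hypot(P[...,0]-.4695,P[...,1]+.147)
    q=P[ok&(P[...,2]>.060)&(P[...,2]<.08)&(rr<.02)]; 
    if len(q): print(n,"axle",len(q),q.mean(0).round(4),((q.min(0)+q.max(0))/2).round(4),np.ptp(q,0).round(4),"top",np.percentile(q[:,2],97).round(4))
    q=P[ok&(P[...,2]>.044)&(P[...,2]<.059)&(rr<.022)]; 
    if len(q): print(n,"plate",len(q),((q.min(0)+q.max(0))/2).round(4),np.ptp(q,0).round(4),np.percentile(q[:,2],[20,50,80]).round(4))
    print(" surf",np.median(P[ok&(abs(P[...,2])<.008)][:,2]).round(4))
E
```

```text
wrist cap in tool 422 [[7.1, -13.6, -44.9], [14.6, 0.7, -39.1], [17.0, 14.7, -30.7]]
 top ext [[7.3, -13.4, -44.9], [16.8, 14.3, -38.7]] top z -41.9 slope [ 0.019 -0.003]
delta mm [ 0.7 -1.6 -0. ] turn -0.3 | finger line now 89.7 tilt 0.04 q6 -1.9 tcp [ 0.5157 -0.1454  0.07  ] F [ 0.46  0.34 -1.13] op 29.2 gf 50.0 t 8.75
wrist axle 310 [ 0.4675 -0.1488  0.0723] [ 0.468  -0.1488  0.068 ] [0.0113 0.0114 0.0155] top 0.0752
wrist plate 1203 [ 0.4684 -0.1491  0.0553] [0.0289 0.0295 0.0071] [0.0536 0.0541 0.0547]
 surf 0.0019
side axle 27 [ 0.4685 -0.1454  0.069 ] [ 0.4683 -0.1469  0.0686] [0.0113 0.0102 0.0149] top 0.0759
side plate 65 [ 0.4677 -0.1456  0.0511] [0.0274 0.0245 0.0141] [0.0492 0.0548 0.0564]
 surf 0.0032
top axle 14 [ 0.4689 -0.1487  0.0703] [ 0.4684 -0.1487  0.0711] [0.0092 0.0094 0.0059] top 0.0739
top plate 59 [ 0.4663 -0.1486  0.0517] [0.0305 0.0246 0.0143] [0.0505 0.0521 0.0546]
 surf 0.0001
```

View pics/w5.png

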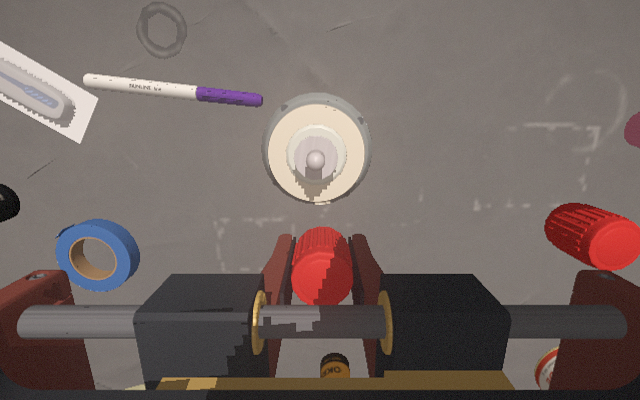

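The wrist view shows the cap upright in the grip at (321,265) and the axle tip at (316,160), with the plate around it. I'll fit the cap and axle centres in the tool frame.

```bash
cat > fit.py <<'E'
from h import *
from scipy.optimize import least_squares
def fit(q,r=None):
    if r: g=lambda p:np.hypot(q[:,0]-p[0],q[:,1]-p[1])-r
    else: g=lambda p:np.hypot(q[:,0]-p[0],q[:,1]-p[1])-p[2]
    o=least_squares(g,[np.median(q[:,0]),np.median(q[:,1])]+([] if r else [12.]),loss="soft_l1",f_scale=.5); return o.x.round(2),len(q)
def run():
    acc=[]
    for i in range(3):
        im,P,ok,s=cloud("wrist"); f=im["frame"].astype(int); M=R.from_rotvec(s["tool_rot"]).as_matrix(); Q=(P-s["eef_pos"])@M*1e3
        red=(f[...,0]>1.6*f[...,1])&ok
        m=red&(abs(Q[...,1])<12)&(Q[...,0]>4)&(Q[...,0]<25)&(Q[...,2]>-38)&(Q[...,2]<0)&~((f[...,0]<135)&(Q[...,2]<-42))
        q=Q[m]; a=fit(q,15.0)
        top=Q[red&(abs(Q[...,1])<16)&(abs(Q[...,0])<20)&(Q[...,2]<-38)&(Q[...,2]>-47)&(f[...,0]>2*f[...,1])]
        ax=np.array([.4682,-.1489]); rr=np.hypot(P[...,0]-ax[0],P[...,1]-ax[1])
        w=ok&(rr<.009)&(P[...,2]>.0715)&(P[...,2]<.08); cen=Q[w].mean(0)
        b=fit(Q[ok&(rr<.009)&(P[...,2]>.059)&(P[...,2]<.069)],6.0)
        pl=Q[ok&(rr<.018)&(P[...,2]>.05)&(P[...,2]<.058)]; ct,pr=cv2.minEnclosingCircle(pl[:,:2].astype(np.float32))
        print("cap side",a,"capz",q[:,2].min().round(1),q[:,2].max().round(1),"toprange",np.percentile(top,[1,99],axis=0).round(1).tolist(),"nose",cen.round(2),w.sum(),"shaft",b,"plate",np.round(ct,2),round(pr,1))
    delta(.4682,-.1489,.07,90)
E
python3 -c "from fit import *; run()"
```

```text
cap side (array([1.03, 0.37]), 160) capz -38.0 -28.2 toprange [[7.0, -13.7, -46.9], [16.9, 14.7, -38.1]] nose [47.6  -3.53 -3.41] 228 shaft (array([47.35, -3.61]), 30) plate [47.36 -3.64] 14.9
cap side (array([0.99, 0.4 ]), 158) capz -38.0 -29.4 toprange [[7.0, -13.8, -46.9], [16.9, 14.7, -38.2]] nose [47.63 -3.33 -3.39] 226 shaft (array([47.32, -3.47]), 33) plate [47.32 -3.42] 14.9
cap side (array([1.02, 0.38]), 160) capz -37.9 -29.8 toprange [[7.2, -13.7, -46.9], [16.9, 14.6, -38.1]] nose [47.65 -3.27 -3.29] 228 shaft (array([47.29, -3.29]), 27) plate [47.39 -3.33] 14.9
delta mm [47.5 -3.   0.1] turn -0.3 | finger line now 89.7 tilt 0.01 q6 -1.91 tcp [ 0.5157 -0.1461  0.0701] F [ 0.4  -0.6  -0.32] op 29.0 gf 50.0 t 9.1
```

```bash
sed -i 's/(Q\[...,2\]>-38)&(Q\[...,2\]<0)&~((f\[...,0\]<135)&(Q\[...,2\]<-42))/(Q[...,2]>-61)\&(Q[...,2]<-26)\&(f[...,0]>2.0*f[...,1])/; s/(Q\[...,2\]<-38)&(Q\[...,2\]>-47)/(Q[...,2]<-61.5)\&(Q[...,2]>-70)/' fit.py
cat >> fit.py <<'E'
def tilt():
    im,P,ok,s=cloud("wrist"); f=im["frame"].astype(int); M=R.from_rotvec(s["tool_rot"]).as_matrix(); Q=(P-s["eef_pos"])@M*1e3
    q=Q[ok&(f[...,0]>2*f[...,1])&(abs(Q[...,1])<11)&(Q[...,0]>4)&(Q[...,0]<25)&(Q[...,2]>-61)&(Q[...,2]<-30)]
    g=lambda p:np.hypot(q[:,0]-p[0]-p[2]*(q[:,2]+46),q[:,1]-p[1]-p[3]*(q[:,2]+46))-p[4]
    o=least_squares(g,[1,0,0,0,15.],loss="soft_l1",f_scale=.4); print("axis fit x,y,tx,ty,r",o.x.round(3),len(q))
    t=Q[ok&(f[...,0]>2*f[...,1])&(abs(Q[...,1])<11)&(Q[...,0]>-10)&(Q[...,0]<14)&(Q[...,2]<-60)&(Q[...,2]>-68)]
    A=np.c_[t[:,:2],np.ones(len(t))]; print("top plane",np.linalg.lstsq(A,t[:,2],rcond=None)[0].round(3),len(t))
E
python3 -c "from fit import *; run(); tilt()"
```

```text
cap side (array([1.17, 0.33]), 1011) capz -61.0 -29.5 toprange [[-10.7, -13.2, -66.9], [15.7, 14.2, -62.0]] nose [47.54 -2.99 -3.39] 228 shaft (array([47.22, -3.11]), 31) plate [47.23 -2.96] 14.9
cap side (array([1.17, 0.34]), 1013) capz -60.9 -29.3 toprange [[-10.7, -13.2, -66.9], [15.6, 14.1, -62.0]] nose [47.55 -2.81 -3.34] 227 shaft (array([47.21, -2.92]), 32) plate [47.23 -2.91] 14.9
cap side (array([1.16, 0.33]), 1021) capz -61.0 -29.4 toprange [[-10.7, -13.2, -66.7], [15.7, 14.2, -62.0]] nose [47.53 -2.73 -3.41] 231 shaft (array([47.17, -2.78]), 33) plate [47.32 -2.8 ] 14.9
delta mm [47.4 -2.6  0.1] turn -0.3 | finger line now 89.7 tilt 0.0 q6 -1.91 tcp [ 0.5156 -0.1465  0.0701] F [-0.16  0.14 -1.07] op 29.2 gf 50.0 t 9.25
axis fit x,y,tx,ty,r [ 1.3120e+00  4.6000e-01 -3.0000e-03 -3.0000e-03  1.4856e+01] 932
top plane [ 3.2000e-02 -5.0000e-03 -6.5334e+01] 2205
```

drive_tool(
  deltas=[
    [15, -1, 0, 0, 20],
    [32, -2, 0, 0, 20],
    [44, -3, 0, 0, 20],
    [46, -3.3, 0, 0, 20],
    [46, -3.3, 0, 0, 20],
    [46, -3.3, 0, 0, 20],
    [46, -3.3, 0, 0, 20],
    [46, -3.3, 0, 0, 20],
    [46, -3.3, 0, 0, 20],
    [46, -3.3, 0, 0, 20],
  ],
)

```text
clock: 10.3
eef_pos: [0.4696, -0.1497, 0.0699]
tool_rot: [-0.01, -3.141, -0.0]
force: [-0.2, 0.5, -1.2]
opening: 0.331
gripper_force: 50.0
```

```bash
python3 - <<'E'
from fit import *
tilt()
im,P,ok,s=cloud("side"); f=im["frame"].astype(int)
save("s2.png",im["frame"][140:240,300:420].repeat(4,0).repeat(4,1))
rr=np.hypot(P[...,0]-.4685,P[...,1]+.147)
red=ok&(f[...,0]>2*f[...,1])&(rr<.04)&(P[...,2]>.09)
q=P[red]; print("cap",len(q),np.percentile(q,[1,50,99],axis=0).round(4).tolist())
if len(q)>20: print(fit(q[q[:,2]<.128]*1e3,15.))
q=P[ok&(rr<.012)&(P[...,2]>.06)&(P[...,2]<.08)]; print("axle",len(q),q.mean(0).round(4)); 
if len(q)>5:print(fit(q[q[:,2]<.07]*1e3,6.))
v,u=np.nonzero(red); print("cap px",u.min(),u.max(),v.min(),v.max())
delta(.4695,-.1498,.07,90)
E
```

```text
axis fit x,y,tx,ty,r [ 1.1790e+00  4.3600e-01 -2.0000e-03 -4.0000e-03  1.4973e+01] 934
top plane [ 3.7000e-02 -2.0000e-03 -6.5356e+01] 2203
cap 60 [[0.4478, -0.1521, 0.1022], [0.4592, -0.1409, 0.1277], [0.4893, -0.1218, 0.2675]]
(array([ 468.89, -137.06]), 30)
axle 28 [ 0.4685 -0.1453  0.0687]
(array([ 468.09, -149.24]), 16)
cap px 351 375 121 181
delta mm [ 0.1 -0.1 -0. ] turn -0.4 | finger line now 89.6 tilt 0.0 q6 -1.94 tcp [ 0.4696 -0.1497  0.07  ] F [-0.27 -0.5  -0.58] op 29.0 gf 50.0 t 10.4
```

View pics/s2.png

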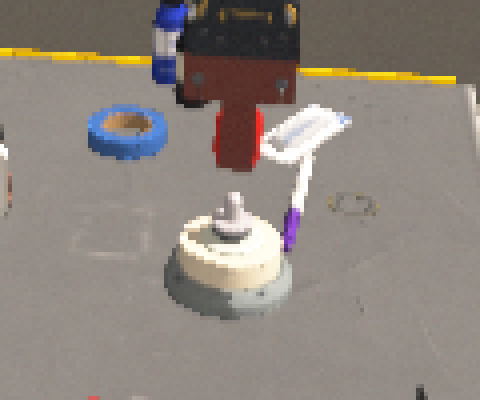

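The side view shows the cap hanging centred above the axle, with the axle at px (358,190) and the cap at (360,175). I'm lowering until the nose is inside the mouth, just before the teeth.

drive_tool(
  deltas=[
    [0, 0, 8, 0, 20],
    [0, 0, 16, 0, 20],
    [0, 0, 20, 0, 20],
    [0, 0, 22, 0, 20],
    [0, 0, 24, 0, 20],
    [0, 0, 26, 0, 20],
    [0, 0, 28, 0, 20],
    [0, 0, 30, 0, 20],
    [0, 0, 30, 0, 20],
    [0, 0, 30, 0, 20],
  ],
)

```text
clock: 11.4
eef_pos: [0.4696, -0.1498, 0.0401]
tool_rot: [0.01, 3.141, -0.0]
force: [0.3, 0.3, -1.4]
opening: 0.329
gripper_force: 50.0
```

```bash
python3 - <<'E'
from h import *
F=[]
for i in range(5):
    get_image("top"); F.append(sense()["force"])
print(np.mean(F,0).round(2),np.std(F,0).round(2)); delta(.4695,-.1498,.04,90)
E
```

```text
[-0.3 -0.1 -1. ] [0.45 0.42 0.28]
delta mm [ 0.1 -0.   0.2] turn -0.4 | finger line now 89.6 tilt 0.01 q6 -1.94 tcp [ 0.4696 -0.1498  0.0402] F [ 0.54 -0.17 -1.42] op 28.7 gf 50.0 t 11.65
```

drive_tool(
  deltas=[
    [0, 0, 1, 0, 20],
    [0, 0, 2, 0, 20],
    [0, 0, 3, 0, 20],
    [0, 0, 4, 0, 20],
    [0, 0, 5, 0, 20],
    [0, 0, 6, 0, 20],
  ],
)

```text
clock: 12.25
eef_pos: [0.4697, -0.1496, 0.0344]
tool_rot: [0.01, 3.141, 0.0]
force: [-1.2, 1.2, 2.2]
opening: 0.328
gripper_force: 50.0
```

drive_tool(
  deltas=[
    [0, 0, 1, 0, 20],
    [0, 0, 2, 0, 20],
    [0, 0, 2.5, 0, 20],
  ],
)

```text
clock: 12.55
eef_pos: [0.4699, -0.15, 0.0317]
tool_rot: [0.01, 3.141, -0.001]
force: [-0.5, -0.4, 3.1]
opening: 0.33
gripper_force: 50.0
```

drive_tool(
  deltas=[
    [0, 0, 1, 0, 20],
  ],
)

```text
clock: 12.65
eef_pos: [0.4698, -0.1499, 0.0307]
tool_rot: [0.01, 3.141, -0.001]
force: [0.3, -0.8, 2.1]
opening: 0.328
gripper_force: 50.0
```

drive_tool(
  deltas=[
    [0, 0, 1, 0, 20],
  ],
)

```text
clock: 12.75
eef_pos: [0.4696, -0.1498, 0.0295]
tool_rot: [0.01, 3.142, -0.0]
force: [0.4, 0.4, 2.9]
opening: 0.33
gripper_force: 50.0
```

drive_tool(
  deltas=[
    [0, 0, 0.5, 0, 20],
  ],
)

```text
clock: 12.85
eef_pos: [0.4695, -0.1497, 0.0288]
tool_rot: [-0.01, -3.141, -0.0]
force: [-0.5, 0.6, 1.7]
opening: 0.327
gripper_force: 50.0
```

drive_tool(
  deltas=[
    [0, 0, 0.5, 0, 20],
  ],
)

```text
clock: 12.95
eef_pos: [0.4695, -0.1497, 0.0284]
tool_rot: [-0.01, -3.141, -0.0]
force: [0.7, 0.1, 2.8]
opening: 0.331
gripper_force: 50.0
```

drive_tool(
  deltas=[
    [0, 0, 0.5, 0, 20],
  ],
)

```text
clock: 13.05
eef_pos: [0.4695, -0.1497, 0.0279]
tool_rot: [-0.01, -3.141, -0.0]
force: [0.7, 1.2, 1.1]
opening: 0.332
gripper_force: 50.0
```

drive_tool(
  deltas=[
    [0, 0, 0.5, 0, 20],
  ],
)

```text
clock: 13.15
eef_pos: [0.4695, -0.1497, 0.0274]
tool_rot: [-0.01, -3.141, -0.0]
force: [0.6, -0.4, 2.7]
opening: 0.328
gripper_force: 50.0
```

drive_tool(
  deltas=[
    [0, 0, 0.5, 0, 20],
  ],
)

```text
clock: 13.25
eef_pos: [0.4695, -0.1497, 0.027]
tool_rot: [-0.01, -3.142, -0.0]
force: [0.4, 0.2, 0.8]
opening: 0.329
gripper_force: 50.0
```

drive_tool(
  deltas=[
    [0, 0, 0.5, 0, 20],
  ],
)

```text
clock: 13.35
eef_pos: [0.4695, -0.1498, 0.0264]
tool_rot: [-0.01, -3.142, -0.0]
force: [0.2, 0.2, 0.7]
opening: 0.329
gripper_force: 50.0
```

drive_tool(
  deltas=[
    [0, 0, 0.5, 0, 20],
  ],
)

```text
clock: 13.45
eef_pos: [0.4695, -0.1498, 0.026]
tool_rot: [-0.01, -3.142, -0.0]
force: [0.6, -0.7, 1.8]
opening: 0.332
gripper_force: 50.0
```

drive_tool(
  deltas=[
    [0, 0, 0.5, 0, 20],
  ],
)

```text
clock: 13.55
eef_pos: [0.4695, -0.1498, 0.0255]
tool_rot: [-0.01, -3.142, 0.0]
force: [0.1, 0.5, 1.4]
opening: 0.331
gripper_force: 50.0
```

drive_tool(
  deltas=[
    [0, 0, 0.5, 0, 20],
  ],
)

```text
clock: 13.65
eef_pos: [0.4696, -0.1498, 0.0252]
tool_rot: [0.01, 3.142, -0.0]
force: [-0.9, 0.8, 5.0]
opening: 0.329
gripper_force: 50.0
```

```bash
cat >> h.py <<'E'
def avg(n=5):
    F=[];z=[]
    for i in range(n): get_image("top"); s=sense(); F.append(s["force"]); z.append(s["eef_pos"])
    print("F",np.mean(F,0).round(2),"sd",np.std(F,0).round(2),"pos",np.mean(z,0).round(5),"t",s["clock"])
E
python3 -c "from h import *; avg()"
```

```text
F [-0.17  1.02  2.99] sd [0.41 0.21 0.32] pos [ 0.46956 -0.14978  0.02515] t 13.9
```

drive_tool(
  deltas=[
    [0, 0, 0.5, 0, 20],
  ],
)

```text
clock: 14.0
eef_pos: [0.4696, -0.1498, 0.025]
tool_rot: [0.01, 3.141, -0.0]
force: [-1.1, -0.0, 5.9]
opening: 0.333
gripper_force: 50.0
```

drive_tool(
  deltas=[
    [0, 0, 0.5, 0, 20],
  ],
)

```text
clock: 14.1
eef_pos: [0.4697, -0.1498, 0.0248]
tool_rot: [0.01, 3.141, -0.0]
force: [-1.2, 0.7, 6.4]
opening: 0.33
gripper_force: 50.0
```

```bash
python3 -c "from h import *; avg()"
```

```text
F [-1.57  0.83  5.56] sd [0.25 0.52 0.45] pos [ 0.46968 -0.14982  0.02465] t 14.35
```

drive_tool(
  deltas=[
    [0, 0, 0.5, 0, 20],
    [0, 0, 0.8, 0, 20],
  ],
)

```text
clock: 14.55
eef_pos: [0.4698, -0.1498, 0.0243]
tool_rot: [0.01, 3.141, -0.0]
force: [-2.0, 1.4, 8.9]
opening: 0.33
gripper_force: 50.0
```

drive_tool(
  deltas=[
    [0, 0, 0.5, 0, 20],
    [0, 0, 0.8, 0, 20],
  ],
)

```text
clock: 14.75
eef_pos: [0.4699, -0.1499, 0.0239]
tool_rot: [0.01, 3.141, -0.001]
force: [-3.0, 1.1, 11.3]
opening: 0.33
gripper_force: 50.0
```

```bash
python3 -c "from h import *; avg()"
```

```text
F [-3.18  1.54  9.85] sd [0.53 0.44 0.5 ] pos [ 0.46985 -0.14986  0.02393] t 15.0
```

drive_tool(
  deltas=[
    [0.4, 0.2, 0, 0, 20],
    [0.8, 0.3, 0, 0, 20],
  ],
)

```text
clock: 15.2
eef_pos: [0.4697, -0.1498, 0.0239]
tool_rot: [0.01, 3.139, -0.002]
force: [0.9, 0.9, 7.1]
opening: 0.334
gripper_force: 50.0
```

```bash
python3 -c "
from fit import *; avg(8); print(sense()['moment'].round(3)); tilt(); delta(.4695,-.1498,.024,90)"
```

```text
F [-0.44  0.72  7.75] sd [0.34 0.49 0.43] pos [ 0.46971 -0.14983  0.02392] t 15.6
[0.155 0.096 0.029]
axis fit x,y,tx,ty,r [ 1.2690e+00  4.6200e-01 -1.0000e-03 -4.0000e-03  1.4899e+01] 916
top plane [ 3.5000e-02 -4.0000e-03 -6.5361e+01] 2194
delta mm [ 0.2  0.  -0.1] turn -0.4 | finger line now 89.6 tilt 0.16 q6 -1.94 tcp [ 0.4697 -0.1498  0.0239] F [-0.77  0.71  7.88] op 28.8 gf 50.0 t 15.65
```

drive_tool(
  deltas=[
    [0.2, 0.1, 0.5, 0, 20],
    [0.3, 0.1, 1.0, 0, 20],
    [0.4, 0.1, 1.4, 0, 20],
  ],
)

```text
clock: 15.95
eef_pos: [0.4697, -0.1499, 0.0234]
tool_rot: [0.01, 3.138, -0.002]
force: [-0.8, 1.3, 12.5]
opening: 0.331
gripper_force: 50.0
```

```bash
python3 -c "
from h import *; avg(5)"
```

```text
F [-1.1   0.94 11.74] sd [0.31 0.19 0.28] pos [ 0.4697  -0.14983  0.02336] t 16.2
```

drive_tool(
  deltas=[
    [0.1, 0.1, 0.5, 0, 20],
    [0.3, 0.1, 1.0, 0, 20],
    [0.4, 0.1, 1.4, 0, 20],
  ],
)

```text
clock: 16.5
eef_pos: [0.4697, -0.1498, 0.0226]
tool_rot: [0.01, 3.137, -0.003]
force: [-1.3, 1.0, 13.4]
opening: 0.327
gripper_force: 50.0
```

```bash
python3 -c "
from fit import *; avg(5); tilt(); delta(.4695,-.1498,.024,90)"
```

```text
F [-1.06  1.44 13.28] sd [0.37 0.36 0.36] pos [ 0.46972 -0.14983  0.02257] t 16.75
axis fit x,y,tx,ty,r [1.174e+00 4.880e-01 1.000e-03 2.000e-03 1.501e+01] 939
top plane [ 3.4000e-02 -4.0000e-03 -6.5399e+01] 2211
delta mm [ 0.2  0.  -1.5] turn -0.4 | finger line now 89.6 tilt 0.29 q6 -1.94 tcp [ 0.4697 -0.1498  0.0225] F [-0.85  1.74 13.23] op 28.8 gf 50.0 t 16.8
```

drive_tool(
  deltas=[
    [0.1, 0, 0.3, 0, 20],
    [0.1, 0, 0.5, 0, 20],
  ],
)

```text
clock: 17.0
eef_pos: [0.4697, -0.1499, 0.0224]
tool_rot: [0.01, 3.136, -0.003]
force: [-1.6, 1.4, 15.4]
opening: 0.323
gripper_force: 50.0
```

```bash
python3 -c "
from h import *; avg(4)"
```

```text
F [-1.1   1.05 14.94] sd [0.55 0.19 0.43] pos [ 0.46976 -0.14985  0.02241] t 17.2
```

drive_tool(
  deltas=[
    [-0.3, -0.1, -0.7, 0, 20],
    [-0.6, -0.2, -1.4, 0, 20],
    [-0.8, -0.3, -2, 0, 20],
  ],
)

```text
clock: 17.5
eef_pos: [0.4696, -0.1498, 0.0225]
tool_rot: [0.01, 3.139, -0.001]
force: [-0.0, -0.3, 5.5]
opening: 0.331
gripper_force: 50.0
```

```bash
python3 -c "
from h import *; avg(4)"
```

```text
F [0.39 0.51 7.19] sd [0.91 0.31 0.35] pos [ 0.4696  -0.14981  0.02247] t 17.7
```

The peak was about 12.5 N in the spring. Height held while I unloaded, so the teeth bite. Taking off the remaining load and letting go.

drive_tool(
  deltas=[
    [-0.2, 0, -0.6, 0, 20],
    [-0.3, 0, -1.4, 0, 20],
    [-0.3, 0, -1.4, 0, 20],
    [-0.3, 0, -1.4, 0, 30],
    [-0.3, 0, -1.4, 0, 34],
    [-0.3, 0, -1.4, 0, 40],
    [-0.3, 0, -1.4, 0, 46],
    [-0.3, 0, -1.4, 0, 50],
    [-0.3, 0, -1.4, 0, 50],
    [-0.3, 0, -1.4, 0, 50],
  ],
)

```text
clock: 18.7
eef_pos: [0.4689, -0.1495, 0.0225]
tool_rot: [-0.01, -3.141, -0.0]
force: [0.1, 1.0, 0.8]
opening: 0.569
gripper_force: 0.0
```

```bash
python3 -c "
from fit import *; avg(3); tilt(); delta(.4695,-.1498,.024,90)"
```

```text
F [0.16 0.   0.21] sd [0.31 0.31 0.56] pos [ 0.46892 -0.14956  0.02254] t 18.85
axis fit x,y,tx,ty,r [ 9.080e-01  2.230e-01 -3.000e-03 -1.000e-03  1.471e+01] 927
top plane [ 4.300e-02  1.000e-03 -6.551e+01] 2222
delta mm [-0.5 -0.2 -1.4] turn -0.4 | finger line now 89.6 tilt 0.0 q6 -1.94 tcp [ 0.469  -0.1496  0.0226] F [-0.59  0.1  -0.69] op 49.8 gf 0.0 t 18.9
```

drive_tool(
  deltas=[
    [0, 0, -15, 0, 50],
    [0, 0, -40, 0, 50],
    [0, 0, -80, 0, 50],
    [0, 0, -120, 0, 50],
    [0, 0, -130, 0, 50],
    [0, 0, -130, 0, 50],
    [0, 0, -130, 0, 50],
    [0, 0, -130, 0, 50],
  ],
)

```text
clock: 19.7
eef_pos: [0.4681, -0.1493, 0.1504]
tool_rot: [-0.01, -3.138, -0.002]
force: [-0.3, 0.1, -1.3]
opening: 0.568
gripper_force: 0.0
```

```bash
python3 - <<'E'
from h import *
im,P,ok,s=cloud("wrist"); f=im["frame"].astype(int); save("w6.png",im["frame"])
m=ok&(f[...,0]>2*f[...,1])&(np.hypot(P[...,0]-.4684,P[...,1]+.149)<.025)&(P[...,2]>.08)&(P[...,2]<.1); q=P[m]
k=np.linalg.lstsq(np.c_[q[:,:2]-q[:,:2].mean(0),np.ones(len(q))],q[:,2],rcond=None)[0]
print(len(q),((q.min(0)+q.max(0))/2).round(4),"top",np.median(q[:,2]).round(4),"slope",k.round(3)); print(s["eef_pos"],s["clock"])
E
```

```text
922 [ 0.4673 -0.1494  0.0852] top 0.0879 slope [ 0.078 -0.011  0.087]
[ 0.46806529 -0.14925531  0.15038291] 19.7
```

View pics/w6.png

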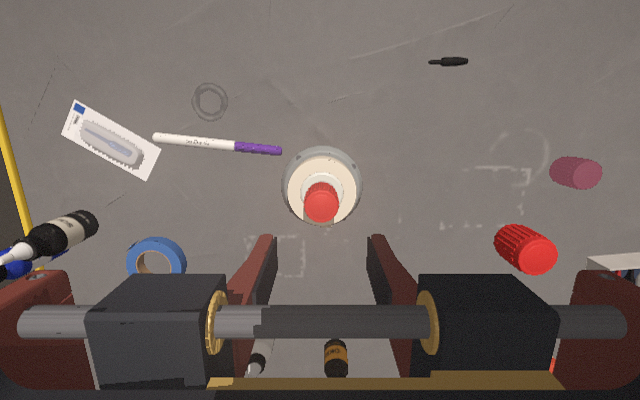

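The final view shows the cap seated upright on the stand at (321,203), with the fingers clear and the neighbours in place. Handing in.

```bash
python3 -c "from station import job_done; print(job_done())"
```

```text
the job is handed in; nothing more can be done
None
```

I pressed the red cap down onto the axle with about 12–13 N in the spring; it stayed down and straight after I let go, and I handed the job in at about 20 s. My first grasp came down on top of the cap and tipped it briefly before I corrected the tool length.

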